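Used spice jar through the flap of the jar bin

TASK

Throw the slim spice jar away: pick it up, push it upright, still in the gripper, down through the sprung flap in the lid of the steel bin and let go, so that it drops inside and the flap closes behind it. Leave the jam jar that stands near it where it is.

Things in the scene. Friction and masses are not known exactly. Their poses are not given: they have to be found in the camera images.
- spice_jar: The object to throw away: slim upright glass spice jar with a black cap, the only one of its kind, round, diameter 41 mm, 105 mm tall, about 0.18 kg. The cap, as wide as the jar, is the top 21 mm. Origin at the centre of its underside, z up along the jar. It stands on the worktop in any of three places, among a jam jar and a low tin.
- jam_jar: Bystander, to be left alone: squat jar with a red lid, diameter 65 mm, 100 mm tall, standing on the worktop. Origin at the centre of its underside, z up.
- bin_opening (a point): Centre of the square opening (78 x 78 mm) in the grey lid of the steel bin, level with the lid's upper face, 200 mm above the worktop. z up; x, y along the opening's sides, x from the flap's hinge to its free edge. Lid 168 x 168 x 14 mm; the bin, fixed to the worktop, is 152 mm square inside and clear down to a floor 193 mm below this point.
- bin_flap (a joint): Dark square flap, 73 x 73 x 4 mm, filling the opening 3 mm below the lid's face, hinged on the opening's -x side, swinging down into the bin; rad, 0 shut, 1.45 fully open. A light spring shuts it: about 1 N down at its middle opens it. Let go some 55 mm deep in the opening, the jar drops past it by its own weight; the fingers can stay above the lid.

How it is judged:
By the outcome, as a careful person would: the job done as asked, in the order asked, and still so for the second after the job is handed in, with the robot touching nothing.
It also fails if it takes over 48 s, if anything falls off the work surface, if the arm or the gripper's body presses on something with over 40 N, if the wrist force passes 120 N, or if a joint passes its speed limit or range.

ROBOT

A 6-joint arm with a two-finger parallel gripper is mounted at the origin on a cart in front of the work surface, level with it; the furniture and walls round the work are solid. World frame = base frame: x ahead of the robot, y to its left, z up, the work surface at z = 0. Lengths are in m, angles in degrees, forces in N, time in s.
With the tool pointing down it reaches from about 0.3 to 0.875 m from the base axis. Payload 6.4 kg.
Tool frame: the origin (TCP) lies at the very end of the fingers, on their centre line; the grasp point (between the pads) lies 19 mm behind it (robot.grip_depth is the distance from the TCP to the grasp point, in m); z points along the fingers, y is the direction in which the jaws open and shut (so a half turn about z gives the same grasp; the last joint's range is limited). The gripper opens to 85 mm and grips with 20 to 120 N. Pads are 22 mm wide; open, the fingers measure 114 mm over their backs; the gripper's body (76 mm by 85 mm) begins 54 mm behind the grasp point. The pads swing forward as they close: fully open they stand 13 mm farther back than shut.
Start: joints at [-80.919, 10.359, 92.074, -0, 77.567, -11.82], TCP at [0.205, -0.537, 0.211] pointing down, gripper open.
Joint ranges: [-171.53, 171.53], [-51.25, 118.39], [17.06, 147.69], [-65.23, 245.23], [0, 150.52], [-178.68, 178.68]. Speed limits (degrees/s): [147.25, 147.25, 172.46, 180, 180, 180].

INTERFACE

Orientations are given as a 3x3 rotation matrix whose columns are the frame's x, y, z axes.
In Python, from rig import robot gives the robot as it stands.
- The arm moves only by the tool play_rows, never from a script. Its argument "steps" is a list of rows, each a list of 6 numbers: the shift along the tool's x, y, z in units of 20 mm (1.0 is 20 mm), then the turn, a rotation vector about the tool's x, y, z in units of 0.08 rad (1.0 is 0.08 rad). In form: [[dx, dy, dz, wx, wy, wz], ...]. A call has 1 to 8 rows; each row shifts and turns the commanded pose from where the row before left it, along the tool's axes as they then stand; what a row does not reach is not made up. A row lasts 1/12 s, in which the tool goes at most 41.7 mm and 7.16 degrees, less where a joint would pass 70% of its speed; a pose out of reach is approached as far as the arm can. A call with a number of a shift or a turn outside -1 to 1 is refused whole. A call with a gripper value outside its range is refused whole. "grip" is the finger opening in mm, from 0 to 85.4, set as the call begins (left out, the last holds). The fingers move at their own pace and stop on an object; the grip force is fixed at half the most. Time passes only in rows, so rows that do not move let the fingers close. It gives the time, the measured TCP pose, the force and the opening at its end, in the units of the state.
- robot.get_obs(): the state, without advancing time (a new reading comes with each control period).
- robot.read_camera(name): name is "side" or "top" or "wrist"; returns (picture, depth): 420x560x3 uint8, blue, green, red; 420x560 float32, m along the optical axis (not along the pixel's ray), 0 where there is no reading.
- robot.get_calibration(name): a dict with "fx", "fy", "cx", "cy" (pixels), "k1" (the pictures are not rectified: a ray, as slopes to the right and down, at radius r is drawn at 1 + k1 r^2 times it, then the intrinsics apply), "R" (3x3) and "t" (3): a world point X has camera coordinates R X + t; the wrist camera has in their place "mount" (4x4, takes a point from camera to tool coordinates, whose origin is the TCP and whose axes are the flange's). Camera axes: x right, y down, z forward; pixel columns grow to the right and rows downward; lengths in m; the calibration is good to about 2 mm. A picture is of the moment at which its call begins: read the wrist's pose just before it. get_calibration takes no time and is no camera call.
- robot.hand_in(): hands the job in, once; it reports no verdict.
The state is a dict: "t": time; "joint_pos": joint angles; "dq": joint speeds; "effort": joint torques, N m; "position": TCP position; "eef_rot": TCP orientation; "ft_force": force on the tool from outside, world axes, zero at the start; "torque": the same for the moment, N m; "finger_gap": opening from 0.0 (shut) to 1.0 (fully open).
Only numpy, scipy, OpenCV 4.12 (cv2) and the standard library are available. Lean on these libraries where they do the work, as an engineer would, in place of code of your own. Each camera call takes 0.05 s, during which the arm holds its last target. There are 200 camera calls.

## Working session

There is one attempt and no reset: what is moved stays moved. The work goes in short steps, Python scripts to look and compute and a tool call to move; the robot and the scene stay as the last step left them, time stands still between calls to the robot, and variables do not carry over. Pictures are saved under pics/ and viewed, on a budget of 10 in all, crops included, one or two more only if the job needs it, and the job is handed in when it is done.

Besides the shell and the picture viewer there is one more tool, called after "Emit:" by a JSON object that holds its "fn" and its "kwargs". play_rows: Moves the arm, as the interface text tells. Its arguments: {"type":"object","properties":{"steps":{"type":"array"},"grip":{"type":"number"}},"required":["steps"]}

```bash
mkdir -p pics; cat > h.py <<'E'
import numpy as np, cv2
from rig import robot
def cloud(n):
    o=robot.get_obs(); im,d=robot.read_camera(n); c=robot.get_calibration(n)
    h,w=d.shape; u,v=np.meshgrid(np.arange(w),np.arange(h))
    K=np.array([[c['fx'],0,c['cx']],[0,c['fy'],c['cy']],[0,0,1.]])
    p=cv2.undistortPoints(np.stack([u,v],-1).reshape(-1,1,2).astype(np.float64),K,np.array([c['k1'],0,0,0.])).reshape(h,w,2)
    P=np.dstack([p[...,0]*d,p[...,1]*d,d])
    if 'R' in c: X=(P-np.array(c['t']))@np.array(c['R'])
    else:
        M=np.array(c['mount']); X=(P@M[:3,:3].T+M[:3,3])@np.array(o['eef_rot']).T+np.array(o['position'])
    X[d==0]=np.nan
    return im,X
E
python3 - <<'E'
from h import *
print(robot.get_obs())
a=[]
for n in ('top','side'):
    im,X=cloud(n); np.save(n+'.npy',X); cv2.imwrite(n+'.png',im); a.append(im)
    cv2.imwrite(f'pics/{n}0.png',im)
E
```

```text
{'t': 0.0, 'joint_pos': array([-8.09167265e+01,  1.04007459e+01,  9.21317571e+01,  4.05801179e-04,
        7.75673837e+01, -1.18197993e+01]), 'dq': array([ 0.11055598,  0.03246396,  0.00646948,  0.00621343, -0.05793091,
       -0.01678175]), 'effort': array([-7.97948833e-04, -4.44870222e+01, -3.51335192e+01, -3.97618742e-04,
        9.09355731e-03,  5.02036855e-06]), 'position': array([ 0.2050804 , -0.53655816,  0.20999459]), 'eef_rot': array([[ 9.34185936e-01,  3.56786442e-01, -2.68392560e-04],
       [ 3.56786358e-01, -9.34184418e-01,  1.72258010e-03],
       [ 3.63865077e-04, -1.70496890e-03, -9.99998480e-01]]), 'ft_force': array([-1.43942968, -0.05816053,  0.61497696]), 'torque': array([-0.02742709,  0.03623625, -0.00449267]), 'finger_gap': 1.0037297086312622}
```

View pics/top0.png

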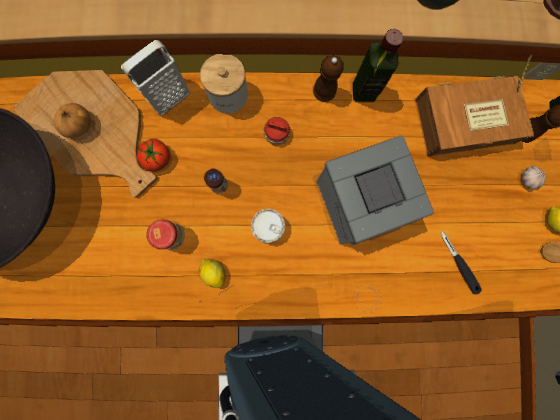

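View pics/side0.png

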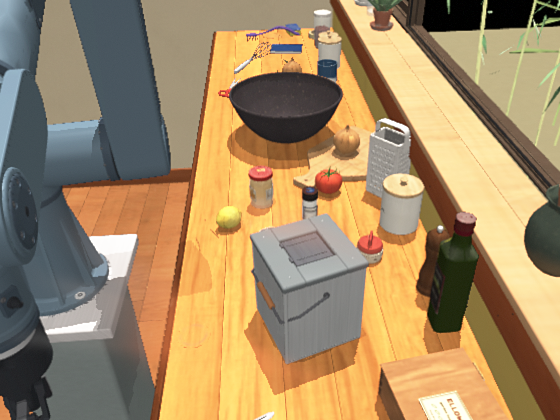

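Top picture: spice jar cap at about (213,178), jam jar lid at (163,234), low tin at (268,226), and bin flap at about (380,187). The side picture shows the spice jar behind the bin at (310,200).

```bash
python3 - <<'E'
from h import *
X=np.load('top.npy'); im=cv2.imread('top.png'); hsv=cv2.cvtColor(im,cv2.COLOR_BGR2HSV)
def reg(n,u0,u1,v0,v1,z0,z1):
    P=X[v0:v1,u0:u1].reshape(-1,3); P=P[(P[:,2]>z0)&(P[:,2]<z1)]
    (c,r)=cv2.minEnclosingCircle(P[:,:2].astype(np.float32))
    print(n,len(P),'mean',P.mean(0).round(4),'circ',np.round(c,4),round(r,4),'z',np.round(np.percentile(P[:,2],[5,50,95]),4)); return P
reg('spice',200,235,162,198,.095,.115)
reg('jam',140,185,212,255,.09,.11)
reg('tin',245,290,205,250,.02,.2)
reg('lemon',195,230,255,292,.02,.2)
reg('tomato',135,170,135,172,.03,.2)
reg('redthing',262,292,112,148,.03,.2)
P=reg('lid',310,440,130,250,.192,.21)
r=cv2.minAreaRect((P[:,:2]*1000).astype(np.float32)); print('lid rect',r)
# top surfaces around spice
for v in range(170,190,3): print(np.round(X[v,204:228:3,2],3))
# flap by dark mask
m=((hsv[...,2]<75)).astype(np.uint8); m[:150]=0;m[222:]=0;m[:,:345]=0;m[:,412:]=0
m=cv2.morphologyEx(m,cv2.MORPH_OPEN,np.ones((3,3)))
cs,_=cv2.findContours(m,0,2); c=max(cs,key=cv2.contourArea); print(cv2.minAreaRect(c))
Q=X[m>0]; Q=Q[abs(Q[:,2]-.197)<.015]; print('flap',len(Q),Q.mean(0),cv2.minAreaRect((Q[:,:2]*1000).astype(np.float32)))
c1=cv2.resize(im[125:250,305:445],None,fx=4,fy=4,interpolation=2)
c2=cv2.imread('side.png')[165:285,240:380]; c2=cv2.resize(c2,None,fx=2,fy=2,interpolation=2)
o=np.zeros((500,800,3),np.uint8); o[:500,:560]=c1; o[:240,560:800]=c2[:,:240]
cv2.imwrite('pics/crop.png',o)
E
```

```text
spice 288 mean [0.5894 0.1581 0.105 ] circ [0.5903 0.1585] 0.0203 z [0.1    0.1054 0.1077]
jam 701 mean [0.4706 0.2692 0.0988] circ [0.471  0.2706] 0.0321 z [0.0959 0.099  0.1017]
tin 885 mean [0.4895 0.0444 0.0549] circ [0.4894 0.0445] 0.0378 z [0.0518 0.0548 0.0584]
lemon 608 mean [0.3863 0.1685 0.0459] circ [0.386  0.1703] 0.0368 z [0.033  0.0471 0.0553]
tomato 820 mean [0.6549 0.3056 0.0525] circ [0.6583 0.3094] 0.0384 z [0.0375 0.0544 0.0608]
redthing 507 mean [0.7156 0.0224 0.0458] circ [0.7187 0.0224] 0.0304 z [0.0351 0.0449 0.0625]
lid 7136 mean [ 0.5491 -0.1734  0.1991] circ [ 0.5505 -0.1751] 0.117 z [0.1956 0.1993 0.2018]
lid rect ((551.0958862304688, -174.827392578125), (169.72830200195312, 169.58175659179688), 19.757253646850586)
[-0.004 -0.002  0.106  0.105  0.106  0.002  0.001  0.   ]
[-0.003  0.107  0.105  0.105  0.106  0.105 -0.001 -0.004]
[ 0.106  0.106  0.107  0.105  0.107  0.108  0.106 -0.001]
[0.104 0.105 0.104 0.104 0.107 0.104 0.106 0.064]
[-0.001  0.106  0.104  0.105  0.106  0.104  0.094  0.06 ]
[-0.002  0.     0.106  0.106  0.108  0.099  0.077  0.054]
[-0.001  0.001  0.066  0.083  0.085  0.074  0.059  0.033]
((369.0, 212.0), (2.0, 2.0), 90.0)
flap 4 [ 0.50380138 -0.15355438  0.19618331] ((503.8186950683594, -153.0921173095703), (3.902038335800171, 4.641005516052246), 1.6906237602233887)
```

View pics/crop.png

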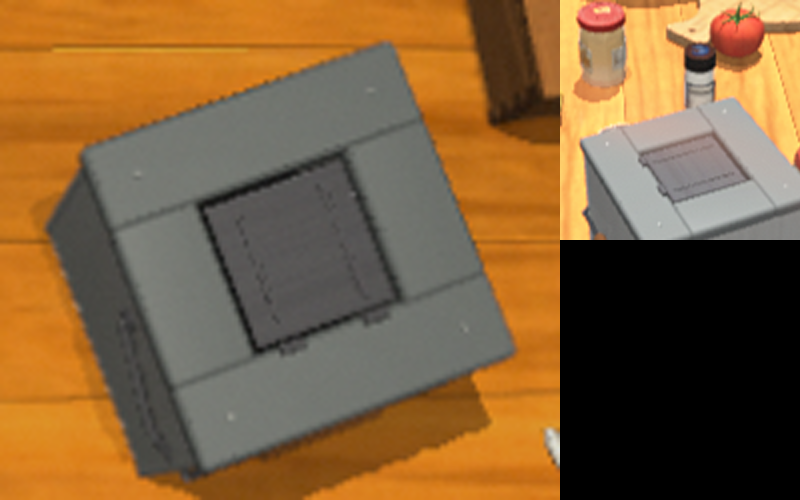

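The hinge knuckles are on the opening's near side (crop (292,350) and (375,318)). The bin's +x axis therefore points away from the robot at about 20° yaw, which is nearly the tool's current x axis, so I'll keep this orientation. The opening's centre pixel is about (380,188), in line with the lid centre at (0.551, -0.175). I'll raise first, then cross to the spice jar.

Emit:
{"fn": "play_rows", "kwargs": {"steps": [[0, 0, -1, 0, 0, 0], [0, 0, -1, 0, 0, 0], [0, 0, -1, 0, 0, 0], [0.3, -0.25, -1, 0, 0, 0], [0.7, -0.6, -0.5, 0, 0, 0], [1, -0.84, 0, 0, 0, 0], [1, -0.84, 0, 0, 0, 0], [1, -0.84, 0, 0, 0, 0]], "grip": 85}}

```text
t: 0.77
position: [0.2561, -0.4446, 0.3006]
eef_rot: [[0.934, 0.356, -0.0], [0.356, -0.934, 0.0], [0.0, -0.0, -1.0]]
ft_force: [0.8, -0.0, 0.1]
finger_gap: 0.992
```

Emit:
{"fn": "play_rows", "kwargs": {"steps": [[1, -0.84, 0, 0, 0, 0], [1, -0.84, 0, 0, 0, 0], [1, -0.84, 0, 0, 0, 0], [1, -0.84, 0, 0, 0, 0], [1, -0.84, 0, 0, 0, 0], [1, -0.84, 0, 0, 0, 0], [1, -0.84, 0, 0, 0, 0], [1, -0.84, 0, 0, 0, 0]]}}

```text
t: 1.43
position: [0.3576, -0.2616, 0.3006]
eef_rot: [[0.934, 0.357, -0.0], [0.357, -0.934, 0.0], [-0.0, -0.001, -1.0]]
ft_force: [0.6, -0.9, 1.1]
finger_gap: 0.99
```

Emit:
{"fn": "play_rows", "kwargs": {"steps": [[1, -0.84, 0, 0, 0, 0], [1, -0.84, 0, 0, 0, 0], [1, -0.84, 0, 0, 0, 0], [1, -0.84, 0, 0, 0, 0], [1, -0.84, 0, 0, 0, 0], [1, -0.84, 0, 0, 0, 0], [1, -0.84, 0, 0, 0, 0], [1, -0.84, 0, 0, 0, 0]]}}

```text
t: 2.1
position: [0.4591, -0.079, 0.3006]
eef_rot: [[0.934, 0.357, -0.001], [0.357, -0.934, 0.0], [-0.0, -0.0, -1.0]]
ft_force: [-0.4, -0.1, 0.0]
finger_gap: 0.992
```

Emit:
{"fn": "play_rows", "kwargs": {"steps": [[1, -0.84, 0, 0, 0, 0], [1, -0.84, 0, 0, 0, 0], [1, -0.84, 0, 0, 0, 0], [1, -0.84, 0, 0, 0, 0], [0, 0, 0, 0, 0, 0], [0, 0, 0, 0, 0, 0]]}}

```text
t: 2.6
position: [0.5095, 0.0119, 0.3003]
eef_rot: [[0.933, 0.359, -0.001], [0.359, -0.933, 0.0], [-0.001, -0.001, -1.0]]
ft_force: [-0.3, -0.3, -0.6]
finger_gap: 0.993
```

Emit:
{"fn": "play_rows", "kwargs": {"steps": [[1, -0.84, 0, 0, 0, 0], [1, -0.84, 0, 0, 0, 0], [1, -0.84, 0, 0, 0, 0], [1, -0.84, 0, 0, 0, 0], [1, -0.84, 0, 0, 0, 0], [1, -0.84, 0, 0, 0, 0], [0.4, -0.36, 0, 0, 0, 0], [0, 0, 0, 0, 0, 0]]}}

```text
t: 3.27
position: [0.5909, 0.1581, 0.3002]
eef_rot: [[0.934, 0.358, -0.001], [0.358, -0.934, -0.0], [-0.001, -0.0, -1.0]]
ft_force: [-0.3, -0.4, -1.4]
finger_gap: 0.997
```

```bash
python3 - <<'E'
from h import *
o=robot.get_obs(); print(o['position'],robot.get_calibration('wrist'))
im,X=cloud('wrist'); cv2.imwrite('pics/w1.png',im)
c=np.array([.590,.158])
m=(np.hypot(X[...,0]-c[0],X[...,1]-c[1])<.035)&(X[...,2]>.098)&(X[...,2]<.112)
P=X[m]; print(len(P),P.mean(0) if len(P) else 0,cv2.minEnclosingCircle(P[:,:2].astype(np.float32)) if len(P) else 0)
E
```

```text
[0.59089052 0.15811491 0.30021456] {'fx': 292.169562060024, 'fy': 292.169562060024, 'cx': 272.46480902987986, 'cy': 205.46243060083958, 'k1': -0.06279594806700323, 'mount': array([[-6.60592404e-04, -9.46471213e-01, -3.22787557e-01,
         8.27700736e-02],
       [ 9.99999594e-01, -4.27393341e-04, -7.93328727e-04,
        -9.04959969e-04],
       [ 6.12905550e-04, -3.22787950e-01,  9.46471111e-01,
        -1.62395170e-01],
       [ 0.00000000e+00,  0.00000000e+00,  0.00000000e+00,
         1.00000000e+00]])}
801 [0.59156833 0.159771   0.10438798] ((0.5908298492431641, 0.15944762527942657), 0.020196644589304924)
```

View pics/w1.png

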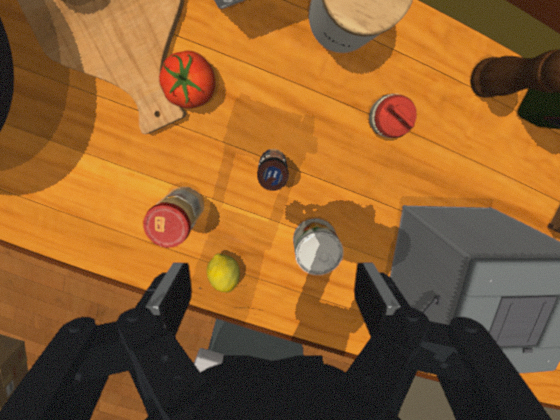

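The wrist view shows the spice cap at (272,170), centred between the fingers. Its position (0.591, 0.159) agrees with the top view, and the bystanders are clear of the finger paths. Descending.

Emit:
{"fn": "play_rows", "kwargs": {"steps": [[0, -0.04, 1, 0, 0, 0], [0, 0, 1, 0, 0, 0], [0, 0, 1, 0, 0, 0], [0, 0, 1, 0, 0, 0], [0, 0, 1, 0, 0, 0], [0, 0, 1, 0, 0, 0], [0, 0, 1, 0, 0, 0], [0, 0, 1, 0, 0, 0]]}}

```text
t: 3.98
position: [0.5899, 0.1561, 0.1403]
eef_rot: [[0.935, 0.355, -0.0], [0.355, -0.935, -0.001], [-0.0, 0.001, -1.0]]
ft_force: [-0.4, -0.3, 0.1]
finger_gap: 0.995
```

Emit:
{"fn": "play_rows", "kwargs": {"steps": [[0, 0, 1, 0, 0, 0], [0, 0, 1, 0, 0, 0], [0, 0, 1, 0, 0, 0], [0, 0, 0.6, 0, 0, 0], [0, 0, 0, 0, 0, 0], [0, 0, 0, 0, 0, 0]]}}

```text
t: 4.48
position: [0.59, 0.1572, 0.0689]
eef_rot: [[0.935, 0.356, -0.001], [0.356, -0.935, -0.0], [-0.001, -0.0, -1.0]]
ft_force: [1.1, 0.5, 1.1]
finger_gap: 0.995
```

Emit:
{"fn": "play_rows", "kwargs": {"steps": [[0, 0, 0, 0, 0, 0], [0, 0, 0, 0, 0, 0], [0, 0, 0, 0, 0, 0], [0, 0, 0, 0, 0, 0], [0, 0, 0, 0, 0, 0], [0, 0, 0, 0, 0, 0], [0, 0, 0, 0, 0, 0], [0, 0, 0, 0, 0, 0]], "grip": 30}}

```text
t: 5.15
position: [0.5917, 0.1585, 0.0704]
eef_rot: [[0.934, 0.357, 0.003], [0.357, -0.934, 0.0], [0.003, 0.001, -1.0]]
ft_force: [-0.3, 0.0, 5.6]
finger_gap: 0.446
```

Emit:
{"fn": "play_rows", "kwargs": {"steps": [[0, 0, 0, 0, 0, 0], [0, 0, 0, 0, 0, 0], [0, 0, -0.3, 0, 0, 0], [0, 0, -0.6, 0, 0, 0], [0, 0, -1, 0, 0, 0], [0, 0, -1, 0, 0, 0], [0, 0, -1, 0, 0, 0], [0, 0, -1, 0, 0, 0]]}}

```text
t: 5.82
position: [0.5899, 0.1582, 0.1682]
eef_rot: [[0.934, 0.357, -0.001], [0.357, -0.934, -0.0], [-0.001, -0.0, -1.0]]
ft_force: [0.1, 0.3, -2.0]
finger_gap: 0.446
```

Emit:
{"fn": "play_rows", "kwargs": {"steps": [[0, 0, -1, 0, 0, 0], [0, 0, -1, 0, 0, 0], [0, 0, -1, 0, 0, 0], [0, 0, -1, 0, 0, 0], [0, 0, -1, 0, 0, 0], [0, 0, -1, 0, 0, 0], [0, 0, -1, 0, 0, 0], [0, 0, -1, 0, 0, 0]]}}

```text
t: 6.48
position: [0.5897, 0.1582, 0.3283]
eef_rot: [[0.934, 0.357, -0.001], [0.357, -0.934, -0.0], [-0.001, -0.0, -1.0]]
ft_force: [0.2, 1.2, -2.2]
finger_gap: 0.445
```

```bash
python3 - <<'E'
from h import *
o=robot.get_obs(); p=o['position']; print(p,o['finger_gap'],o['ft_force'])
im,X=cloud('side'); cv2.imwrite('side1.png',im)
D=np.hypot(X[...,0]-p[0],X[...,1]-p[1])
for z0 in np.arange(p[2]-.09,p[2]+.03,.01):
    m=(D<.03)&(abs(X[...,2]-z0)<.005)
    print(round(z0-p[2],3),m.sum(),X[m].mean(0).round(4) if m.any() else '')
v,u=np.where((D<.05)&(X[...,2]>p[2]-.1)); cv,cu=int(v.mean()),int(u.mean())
y,x=max(cv-80,0),max(cu-80,0)
cv2.imwrite('pics/s1.png',cv2.resize(im[y:y+160,x:x+160],None,fx=3.5,fy=3.5,interpolation=2))
E
```

```text
[0.58971009 0.15821037 0.32827145] 0.4447653637810467 [ 0.19728482  1.20149835 -2.23203319]
-0.09 0 
-0.08 0 
-0.07 16 [0.5893 0.1423 0.2613]
-0.06 66 [0.5873 0.1415 0.2682]
-0.05 69 [0.5891 0.1404 0.2785]
-0.04 66 [0.5877 0.1403 0.2886]
-0.03 68 [0.588  0.1406 0.2984]
-0.02 76 [0.5881 0.1405 0.3083]
-0.01 73 [0.5893 0.141  0.3183]
0.0 78 [0.5892 0.1413 0.3281]
0.01 75 [0.5882 0.1426 0.3376]
0.02 63 [0.5867 0.1403 0.3481]
```

View pics/s1.png

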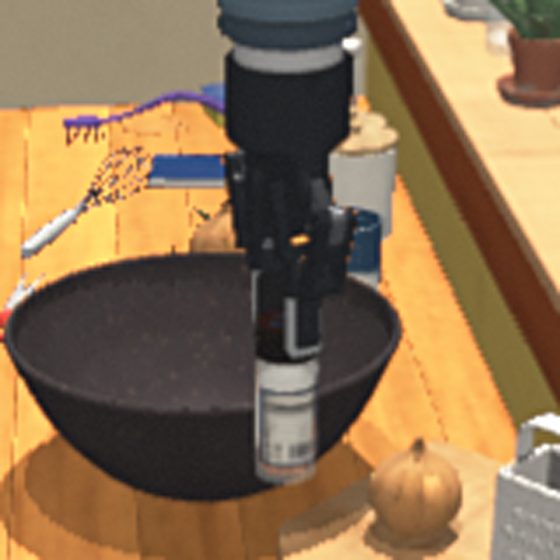

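The jar is held upright by its cap (crop: jar base at (285,478), fingertip at (300,358)). Its base is about 68 mm below the TCP. Carrying it over to the bin.

Emit:
{"fn": "play_rows", "kwargs": {"steps": [[-0.25, 0.5, 0, 0, 0, 0], [-0.5, 1, 0, 0, 0, 0], [-0.5, 1, 0, 0, 0, 0], [-0.5, 1, 0, 0, 0, 0], [-0.5, 1, 0, 0, 0, 0], [-0.5, 1, 0, 0, 0, 0], [-0.5, 1, 0, 0, 0, 0], [-0.5, 1, 0, 0, 0, 0]]}}

```text
t: 7.2
position: [0.5723, -0.0102, 0.3247]
eef_rot: [[0.934, 0.357, -0.003], [0.357, -0.934, 0.0], [-0.003, -0.002, -1.0]]
ft_force: [1.0, 0.6, -2.6]
finger_gap: 0.444
```

Emit:
{"fn": "play_rows", "kwargs": {"steps": [[-0.5, 1, 0, 0, 0, 0], [-0.5, 1, 0, 0, 0, 0], [-0.5, 1, 0, 0, 0, 0], [-0.5, 1, 0, 0, 0, 0], [-0.5, 1, 0, 0, 0, 0], [-0.5, 1, 0, 0, 0, 0], [-0.25, 0.5, 0, 0, 0, 0], [0, 0, 0, 0, 0, 0]]}}

```text
t: 7.87
position: [0.5582, -0.1557, 0.325]
eef_rot: [[0.935, 0.354, -0.003], [0.354, -0.935, 0.0], [-0.003, -0.001, -1.0]]
ft_force: [0.5, 0.1, -2.1]
finger_gap: 0.448
```

```bash
python3 - <<'E'
from h import *
X=np.load('top.npy')
# opening corners px -> plane z=.2, via rays through camera centre
c=robot.get_calibration('top'); R=np.array(c['R']); C=-R.T@np.array(c['t'])
K=np.array([[c['fx'],0,c['cx']],[0,c['fy'],c['cy']],[0,0,1.]])
q=np.array([[200,205],[345,152],[402,300],[258,352],[82,150],[392,43],[515,352]],float)/4+[305-.375,125-.375]
p=cv2.undistortPoints(q.reshape(-1,1,2),K,np.array([c['k1'],0,0,0])).reshape(-1,2)
d=np.c_[p,np.ones(len(p))]@R; W=C+d*((.2-C[2])/d[:,2])[:,None]
print(W[:,:2].round(4),'open',W[:4,:2].mean(0),'lid diag mid',(W[4]+W[6])[:2]/2)
o=robot.get_obs(); print(o['position'],o['t'],o['finger_gap'],o['ft_force'])
E
```

```text
[[ 0.5738 -0.1266]
 [ 0.6    -0.1993]
 [ 0.5268 -0.2241]
 [ 0.5022 -0.1523]
 [ 0.601  -0.07  ]
 [ 0.6552 -0.2259]
 [ 0.501  -0.2794]] open [ 0.55069551 -0.17560522] lid diag mid [ 0.55100943 -0.17466869]
[ 0.55815197 -0.15571626  0.32504279] 7.8667 0.4484877400394454 [ 0.48652372  0.09683211 -2.13545721]
```

The opening centre (0.551, -0.175) comes out the same two ways. I'll centre the jar about 4 mm towards the free edge, then descend partway.

Emit:
{"fn": "play_rows", "kwargs": {"steps": [[-0.25, 0.38, 0, 0, 0, 0], [-0.25, 0.38, 0, 0, 0, 0], [0, 0, 0, 0, 0, 0], [0, 0, 0, 0, 0, 0], [0, 0, 0.6, 0, 0, 0], [0, 0, 0.9, 0, 0, 0], [0, 0, 0, 0, 0, 0], [0, 0, 0, 0, 0, 0]]}}

```text
t: 8.53
position: [0.5549, -0.17, 0.2952]
eef_rot: [[0.934, 0.357, -0.003], [0.357, -0.934, 0.002], [-0.002, -0.003, -1.0]]
ft_force: [0.1, -0.2, -1.0]
finger_gap: 0.448
```

```bash
python3 - <<'E'
from h import *
o=robot.get_obs(); print(o['position'],o['finger_gap'],o['ft_force'])
im,X=cloud('wrist'); im2,_=cloud('side')
cv2.imwrite('pics/c2.png',np.hstack([cv2.resize(im,(400,300)),cv2.resize(im2[110:290,190:430],(400,300))]))
E
```

```text
[ 0.55485855 -0.17002927  0.2951938 ] 0.44802537803894266 [ 0.10588825 -0.1813939  -1.00567892]
```

View pics/c2.png

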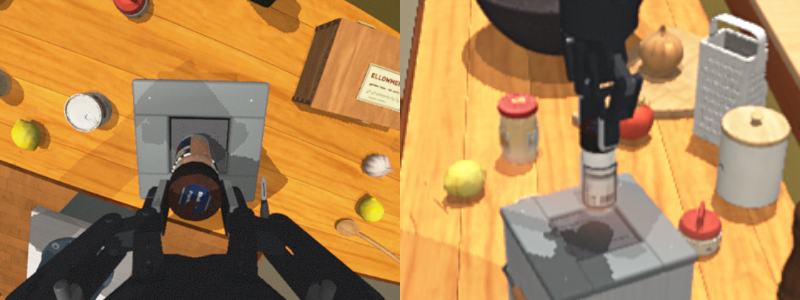

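In the wrist half the jar hangs square over the flap at (198,145), and in the side half its base at (600,203) is just above the opening. I'll trim 3 mm and push down.

Emit:
{"fn": "play_rows", "kwargs": {"steps": [[-0.05, 0.17, 0.3, 0, 0, 0], [0, 0, 0.5, 0, 0, 0], [0, 0, 0.5, 0, 0, 0], [0, 0, 0.5, 0, 0, 0], [0, 0, 0.4, 0, 0, 0], [0, 0, 0.3, 0, 0, 0], [0, 0, 0, 0, 0, 0]]}}

```text
t: 9.22
position: [0.5552, -0.1741, 0.2448]
eef_rot: [[0.934, 0.357, -0.002], [0.357, -0.934, 0.002], [-0.001, -0.002, -1.0]]
ft_force: [0.9, 1.1, -1.5]
finger_gap: 0.445
```

Emit:
{"fn": "play_rows", "kwargs": {"steps": [[0, 0, 0.3, 0, 0, 0], [0, 0, 0.4, 0, 0, 0], [0, 0, 0.4, 0, 0, 0], [0, 0, 0.3, 0, 0, 0], [0, 0, 0, 0, 0, 0], [0, 0, 0, 0, 0, 0]]}}

```text
t: 9.72
position: [0.5555, -0.1743, 0.218]
eef_rot: [[0.934, 0.357, -0.001], [0.357, -0.934, 0.001], [-0.001, -0.001, -1.0]]
ft_force: [1.9, 0.2, -2.2]
finger_gap: 0.446
```

Emit:
{"fn": "play_rows", "kwargs": {"steps": [[0, 0, 0.2, 0, 0, 0], [0, 0, 0.15, 0, 0, 0], [0, 0, 0, 0, 0, 0], [0, 0, 0, 0, 0, 0]]}}

```text
t: 10.05
position: [0.5558, -0.1746, 0.2117]
eef_rot: [[0.934, 0.357, -0.0], [0.357, -0.934, 0.0], [-0.0, -0.0, -1.0]]
ft_force: [1.0, -0.0, -1.9]
finger_gap: 0.449
```

```bash
python3 - <<'E'
from h import *
o=robot.get_obs(); print(o['position'],o['finger_gap'],o['ft_force'])
im,X=cloud('wrist'); im2,_=cloud('side')
cv2.imwrite('pics/c3.png',np.hstack([cv2.resize(im,(400,300)),cv2.resize(im2[130:310,190:430],(400,300))]))
E
```

```text
[ 0.55584936 -0.17455341  0.21173087] 0.4489058057147794 [ 1.04517329 -0.00289892 -1.90796366]
```

View pics/c3.png

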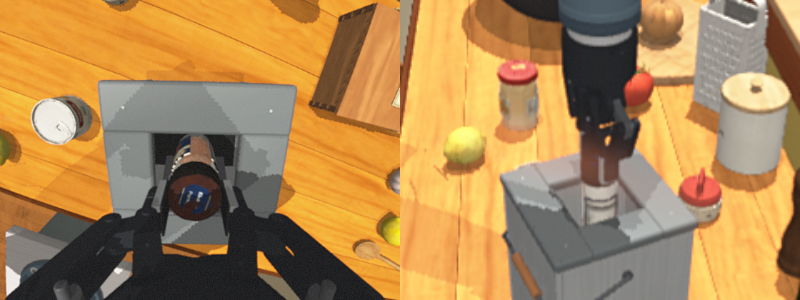

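The jar is upright in the opening and the flap is swung open (wrist half: dark gap around (198,150)). The fingers are above the lid, so I'll release.

Emit:
{"fn": "play_rows", "kwargs": {"steps": [[0, 0, 0, 0, 0, 0], [0, 0, 0, 0, 0, 0], [0, 0, 0, 0, 0, 0], [0, 0, 0, 0, 0, 0], [0, 0, 0, 0, 0, 0], [0, 0, 0, 0, 0, 0], [0, 0, 0, 0, 0, 0], [0, 0, 0, 0, 0, 0]], "grip": 85}}

```text
t: 10.82
position: [0.5559, -0.1746, 0.2119]
eef_rot: [[0.934, 0.357, -0.0], [0.357, -0.934, 0.0], [-0.0, -0.0, -1.0]]
ft_force: [0.4, 0.4, 0.1]
finger_gap: 0.997
```

Emit:
{"fn": "play_rows", "kwargs": {"steps": [[0, 0, -0.5, 0, 0, 0], [0, 0, -1, 0, 0, 0], [0, 0, -1, 0, 0, 0], [0, 0, -1, 0, 0, 0], [0, 0, -1, 0, 0, 0], [0, 0, -1, 0, 0, 0], [0, 0, -1, 0, 0, 0], [0, 0, 0, 0, 0, 0]]}}

```text
t: 11.48
position: [0.5575, -0.1754, 0.3478]
eef_rot: [[0.934, 0.357, 0.007], [0.357, -0.934, -0.004], [0.005, 0.006, -1.0]]
ft_force: [1.6, -0.3, 1.1]
finger_gap: 0.998
```

```bash
python3 - <<'E'
from h import *
o=robot.get_obs(); print(o['position'],o['finger_gap'],o['ft_force'],o['t'])
im,X=cloud('wrist'); im2,X2=cloud('side')
for n,Y in(('wrist',X),('side',X2)):
    m=(np.hypot(Y[...,0]-.551,Y[...,1]+.175)<.03)&(Y[...,2]<.25); print(n,m.sum(),np.percentile(Y[m][:,2],[5,50,95]))
Y=X2; m=(np.hypot(Y[...,0]-.471,Y[...,1]-.270)<.05)&(Y[...,2]>.09)&(Y[...,2]<.11); print('jam',Y[m].mean(0))
J=X; m=(np.hypot(J[...,0]-.471,J[...,1]-.270)<.05)&(J[...,2]>.09)&(J[...,2]<.11); print('jam wrist',m.sum(), J[m].mean(0) if m.any() else '')
cv2.imwrite('pics/c4.png',np.hstack([cv2.resize(im,(400,300)),cv2.resize(im2[130:310,190:430],(400,300))]))
Y=np.load('side.npy'); m=(np.hypot(Y[...,0]-.471,Y[...,1]-.270)<.05)&(Y[...,2]>.09)&(Y[...,2]<.11); print('jam before',Y[m].mean(0))
E
```

```text
[ 0.55751145 -0.17544204  0.34782453] 0.9983044297523069 [ 1.58902679 -0.26075368  1.05757073] 11.4833
wrist 2270 [0.19476928 0.19638388 0.19768942]
side 526 [0.19659761 0.19844504 0.20040834]
jam [0.47131017 0.2615669  0.09902741]
jam wrist 0 
jam before [0.4712903  0.26141717 0.09890017]
```

View pics/c4.png

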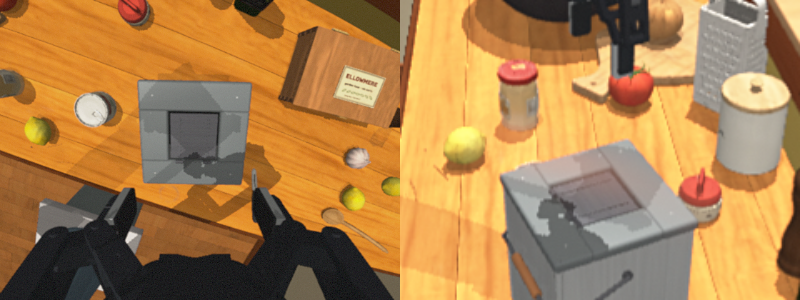

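The flap is shut (wrist half at (194,136)), the gripper is empty, and the jam jar hasn't moved. Handing in.

```bash
python3 -c "
from rig import robot
print(robot.hand_in())"
```

```text
the job is handed in; nothing more can be done
None
```

The spice jar is in the bin. I gripped it by the cap, pushed it upright about 57 mm down through the flap, and let go with the fingers still above the lid. I handed the job in at about 11.6 s on the robot's clock, against the 48 s limit.

- **Flap:** it is shut. Both cameras put its face at about z = 0.196–0.198, against 0.197 expected.
- **Gripper:** it is open, empty and well above the bin. The highest wrist force in the readings was about 6 N, while closing the grip.
- **Jam jar:** it moved less than 0.2 mm between the first and last side-camera readings.

No check failed or disagreed. I could not see the jar itself inside the bin. That it dropped is inferred from the shut flap, the clear lid, and the 2 N load on the wrist going away on release.

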